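Seat the drying box plate and hold its lid at the balance point

TASK

Press the perforated plate of the filter drying box down until it sits level and fully home in its recess, flush with the rim. Then take the laid-back lid by its bar, swing it up to its balance point, standing upright so that it would fall neither shut nor back, and finish still gripping the bar and holding the lid still there, so that a colleague can fit the lid stay. Never let the lid drop towards shut, and leave the glassware and clamp alone.

Things in the scene. Friction and masses are not known exactly. Their poses are not given: they have to be found in the camera images.
- drybox: Filter drying box, grey, fixed to the bench: 170 mm (x) by 210 mm (y), rim 75 mm above the bench. Origin: centre of its underside, on the bench; z up. Vents and dial on its -x side, lid hinge on its +x side. Its top has a recess 134 x 164 mm, 10 mm deep, for the plate; the recess floor (ledge) is 65 mm above the bench.
- plate: Perforated steel plate, loose, 130 mm (x) by 160 mm (y), 10 mm thick, about 0.25 kg, in the recess, axes along the box's. Origin: centre of its underside. It starts 3 to 7 mm proud of the rim, not always level, on two stiff rubber strips under its short ends. Fully home it lies on the ledge, its top flush with the rim, 75 mm above the bench.
- plate_top (a point): Centre of the plate's top face. The two strips run along the plate's x at y = +62 and -62 mm. Pushing down on an end with about 6 N or more slides its strip down up to 7 mm, and it stays down. Press each end on or inside its strip, not outside it.
- lid (a joint): Angle of the aluminium lid, rad: 0 shut (level over the plate, pointing to the box's -x), pi/2 upright, 2.05 laid back on its stop beyond the hinge, where it starts. No stay, next to no friction: its weight (0.3 to 0.6 kg, centred in the lid's plane) pulls it shut below pi/2 and back to the stop above pi/2; it balances at pi/2, standing upright.
- lid_bar (a point): Middle of the lid's grip bar: round, steel, 10 mm thick, 124 mm long, parallel to the hinge, 209 mm from its axis, in the lid's plane, on two end arms 116 mm apart, 40 mm clear of the lid panel (160 x 180 x 8 mm). It turns easily between gripping fingers: pinch it from above, a finger on either side, and carry it along its arc. Site axes turn with the lid; y along the bar.
- lid_hinge (a point): Middle of the hinge axis, fixed to the box, 82 mm above the bench and 78 mm to the box's +x; its y axis lies along the hinge. With the lid upright the bar is 209 mm straight above this point.
- flask: Bystander, to be left alone: stoppered conical glass flask, 76 mm across its foot, 130 mm tall. Origin: centre of its underside.
- bottle: Bystander, to be left alone: brown glass bottle, 60 mm across, 120 mm tall. Origin: centre of its underside.
- dishes: Bystander, to be left alone: stack of three clear flat dishes, 90 mm across, 43 mm tall. Origin: centre of its underside.
- clamp: Bystander, to be left alone: blue plastic joint clamp lying flat, about 100 x 42 x 12 mm (16 mm at its steel pin). Origin: centre of its underside.
Things that resemble listed ones, but are neither listed nor needed, are in the scene too. Several things have the shape of the plate; the one meant has the colours described above.

How it is judged (in metres and radians):
On the way, in this order (a step that is already met when the one before it is completed fails the run):
1. the plate is pressed level and home on its ledge, the lid still laid back (z of plate in the frame of drybox below 0.0665 m and angle between the z axis of plate and the z axis of drybox, either way round below 0.015 rad and value of joint lid above 1.85 rad), for 0.2 s.
2. the lid is gripped and held still at its balance point (value of joint lid between 1.501 and 1.641 rad and velocity of joint lid between -0.05 and 0.05 rad/s and contact force between the fingers and lid above 1 N), for 0.3 s.
At the end, for the whole second after the job is handed in: The plate lies in its recess within 1.5 mm of fully home and level within 0.015 rad; the lid stands within 0.07 rad of upright (pi/2), moving slower than 0.05 rad/s, gripped by the fingers (over 1 N) and touched by none of the loose things (all of step 2 and z of plate in the frame of drybox below 0.0665 m and angle between the z axis of plate and the z axis of drybox, either way round below 0.015 rad and contact force between lid and flask below 0.05 N and contact force between lid and bottle below 0.05 N and contact force between lid and dishes below 0.05 N and contact force between lid and clamp below 0.05 N and contact force between lid and plate below 0.05 N); the arm keeps its last pose, push and grip.
It fails at once if the lid drops towards shut (below 1.1 rad) (value of joint lid below 1.1 rad).
It fails at once if the flask is shifted more than 20 mm or tipped over (distance of flask from where it was at the start of the episode above 0.02 m or angle between flask's own z axis and vertical above 0.3 rad).
It fails at once if the bottle is shifted more than 20 mm or tipped over (distance of bottle from where it was at the start of the episode above 0.02 m or angle between bottle's own z axis and vertical above 0.3 rad).
It fails at once if the dish stack is shifted more than 20 mm or tipped over (distance of dishes from where it was at the start of the episode above 0.02 m or angle between dishes's own z axis and vertical above 0.3 rad).
It fails at once if the clamp is shifted more than 20 mm or tipped over (distance of clamp from where it was at the start of the episode above 0.02 m or angle between clamp's own z axis and vertical above 0.3 rad).
It also fails if it takes over 64 s, if anything falls off the work surface, if the arm or the gripper's body presses on something with over 40 N, if the wrist force passes 120 N, or if a joint passes its speed limit or range.

ROBOT

A 6-joint arm with a two-finger parallel gripper is mounted at the origin on the work surface. World frame = base frame: x ahead of the robot, y to its left, z up, the work surface at z = 0. Lengths are in m, angles in degrees, forces in N, time in s.
With the tool pointing down it reaches from about 0.35 to 0.875 m from the base axis. Payload 4.2 kg.
Tool frame: the origin (TCP) lies midway between the tips of the shut fingers; the grasp point (between the pads) lies 19 mm behind it; y points along the fingers, z is the direction in which the jaws open and shut, and the axes are right-handed (so a half turn about y gives the same grasp; the last joint's range is limited). The gripper opens to 87 mm and grips with 3 to 60 N. Pads are 19 mm wide; open, the fingers measure 117 mm over their backs; the gripper's body (75 mm by 190 mm) begins 51 mm behind the grasp point.
Start: joints at [-61.158, 22.042, 0.453, 0, -68.411, -14.817], TCP at [0.151, -0.606, 0.223] pointing down, gripper open.
Joint ranges: [-179.83, 179.83], [-69.29, 118.12], [-61.27, 80.66], [-181.25, 117.63], [-171.15, -9.14], [-177.46, 177.46]. Speed limits (degrees/s): [159.86, 159.86, 180, 180, 180, 180].

INTERFACE

Orientations are given as [roll, pitch, yaw] about the fixed x, y, z axes, in that order (R = Rz(yaw) Ry(pitch) Rx(roll)).
In Python, from workcell import env gives the robot as it stands. The module is installed in compiled form; this text tells all that it offers. Calls block until the motion is done:
- env.goto(position, orientation): joint-space move of the TCP to a pose.
- env.move_straight(position, rotation=None, rate=0.15, force_limit=None): straight line of the TCP; rotation=None keeps the orientation; rate is the mean speed in m/s. With force_limit (N) it stops when the force on the tool has changed by that much, and returns True; else False.
- env.set_joints(angles): joint-space move.
- env.gripper_to(opening, grasp_force=None): opening from 0.0 (shut) to 1.0 (fully open); grasp_force is the grip in N (None keeps the last); returns when the fingers have stopped.
- env.dwell(seconds).
- env.inverse_kinematics(position, orientation): joint angles nearest the present ones, or None.
- env.read_state(): the state.
- env.grab_frame(name): name is "side" or "top" or "wrist"; returns a dict with "image" (400x640x3 uint8, blue, green, red), "fx", "fy", "cx", "cy" (pixels), "position" and "orientation" of the camera in the world. Camera axes: x right, y up, looking along -z (the intrinsics and any distortion apply to the point x, -y, -z); pixel columns grow to the right and rows downward; lengths in m; the calibration is good to about 2 mm. A picture is of the moment at which its call begins. There is no depth.
A pose or a line that the arm cannot do raises env.Unreachable and nothing moves.
- env.close_job(): hands the job in, once; it reports no verdict.
Trained networks look in a picture, given as the dict that the camera call returned (one of the last four; its "shot" number tells which), for a name from the list of things; names that differ only in an ending like _2 or _b are one class to them, and where a whole thing is asked for, a point or a joint stands for the part that bears it (a point fixed in the world has none). Each returns a list of dicts, best first, with "score" (0 to 1); they miss things now and then, are a little off and sometimes report something else, mostly with a low value. They report only what shows in the picture. A call takes as long as a camera call. They do not tell look-alikes from the thing itself.
- env.search_frame(picture, thing): "xyz" ([x, y, z] in m, in world coordinates, good to about 4 mm: the middle of the surface that is visible of it).
- env.trace(picture, thing): "mask" (400x640 bool, what is visible of it).
The state is a dict: "clock": time; "joint_positions": joint angles; "qvel": joint speeds; "joint_torque": joint torques, N m; "position": TCP position; "tool_rot": TCP orientation; "force": force on the tool from outside, world axes, zero at the start; "wrist_torque": the same for the moment, N m; "opening": opening from 0.0 (shut) to 1.0 (fully open).
Only numpy, scipy, OpenCV 4.12 (cv2) and the standard library are available. Lean on these libraries where they do the work, as an engineer would, in place of code of your own. Each camera call takes 0.05 s, during which the arm holds its last target.

## Working session

There is one attempt and no reset: what is moved stays moved. The work goes in short steps, each a Python script; the robot and the scene stay as the last script left them, time stands still between calls to the robot, and variables do not carry over. Pictures are saved under pics/ and viewed, and the job is handed in when it is done.

```bash
mkdir -p pics; cat > h.py <<'E'
from workcell import env
import numpy as np, cv2
from scipy.spatial.transform import Rotation as R
def snap(n,f):
    p=env.grab_frame(n); cv2.imwrite('pics/'+f,p['image']); return p
def proj(p,X):
    Rm=R.from_euler('xyz',p['orientation'],degrees=True).as_matrix()
    c=(np.atleast_2d(X)-p['position'])@Rm
    return np.c_[p['cx']+p['fx']*c[:,0]/-c[:,2], p['cy']-p['fy']*c[:,1]/-c[:,2]]
def ray(p,uv):
    Rm=R.from_euler('xyz',p['orientation'],degrees=True).as_matrix()
    d=Rm@np.array([(uv[0]-p['cx'])/p['fx'],-(uv[1]-p['cy'])/p['fy'],-1]); return np.array(p['position']),d
def onz(p,uv,z):
    o,d=ray(p,uv); return o+d*(z-o[2])/d[2]
E
python3 - <<'E'
from h import *
s=env.read_state();print({k:np.round(v,3) for k,v in s.items()})
for n in ['top','side']:
    p=snap(n,n+'0.png'); print(n,{k:v for k,v in p.items() if k!='image'})
    for t in ['drybox','plate','plate_top','lid','lid_bar','lid_hinge','flask','bottle','dishes','clamp']:
        try:
            r=env.search_frame(p,t); print(t,[(np.round(q['xyz'],3).tolist(),round(q['score'],2)) for q in r])
        except Exception as e: print(t,e)
E
```

```text
{'clock': np.float64(0.0), 'joint_positions': array([-6.1158e+01,  2.2093e+01,  3.7800e-01, -2.8000e-02, -6.8411e+01,
       -1.4818e+01]), 'qvel': array([-0.044, -0.031, -0.063, -0.007,  0.091,  0.005]), 'joint_torque': array([ 1.0000e-03, -3.9067e+01,  1.8741e+01,  4.2200e+00,  1.1000e-02,
       -0.0000e+00]), 'position': array([ 0.151, -0.606,  0.221]), 'tool_rot': array([-8.9871e+01,  7.0000e-03,  1.4014e+01]), 'force': array([-1.066,  0.407, -0.482]), 'wrist_torque': array([-0.005, -0.032, -0.026]), 'opening': np.float64(0.998)}
top {'fx': 393.7726203635926, 'fy': 393.7726203635926, 'cx': 322.8747970208912, 'cy': 198.49416047937777, 'position': array([ 0.45666072, -0.06069742,  0.92860463]), 'orientation': array([  4.23892562,   0.9109886 , -88.40592663]), 'shot': 1}
drybox [([0.487, 0.018, 0.133], 0.81)]
plate [([0.508, -0.083, 0.077], 0.97), ([0.262, -0.275, 0.013], 0.68), ([0.343, 0.168, 0.006], 0.62)]
plate_top [([0.345, 0.172, 0.012], 0.82), ([0.263, -0.277, 0.011], 0.74), ([0.506, -0.083, 0.078], 0.6)]
lid [([0.481, 0.042, 0.178], 0.86)]
lid_bar [([0.481, 0.042, 0.182], 0
[... 540 characters left out ...]
rybox [([0.489, 0.02, 0.115], 0.67), ([0.478, -0.273, 0.066], 0.35), ([0.674, 0.01, 0.068], 0.26)]
plate [([0.266, -0.268, 0.01], 0.67), ([0.52, -0.131, 0.073], 0.61), ([0.347, 0.184, 0.009], 0.55)]
plate_top [([0.523, -0.134, 0.083], 0.9), ([0.345, 0.188, 0.012], 0.67), ([0.263, -0.266, 0.007], 0.57)]
lid [([0.492, 0.02, 0.114], 0.75), ([0.484, 0.051, 0.182], 0.57)]
lid_bar [([0.478, 0.054, 0.18], 0.83)]
lid_hinge [([0.488, 0.022, 0.113], 0.97), ([0.478, -0.271, 0.064], 0.68), ([0.522, -0.132, 0.076], 0.67)]
flask [([0.478, -0.274, 0.065], 0.79)]
bottle [([0.674, 0.009, 0.069], 0.83)]
dishes [([0.632, -0.228, 0.045], 0.64)]
clamp [([0.678, 0.146, 0.011], 0.64), ([0.673, 0.006, 0.066], 0.5)]
```

View pics/top0.png

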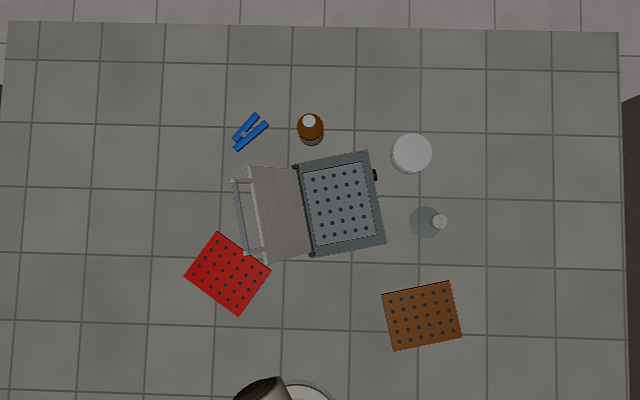

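View pics/side0.png

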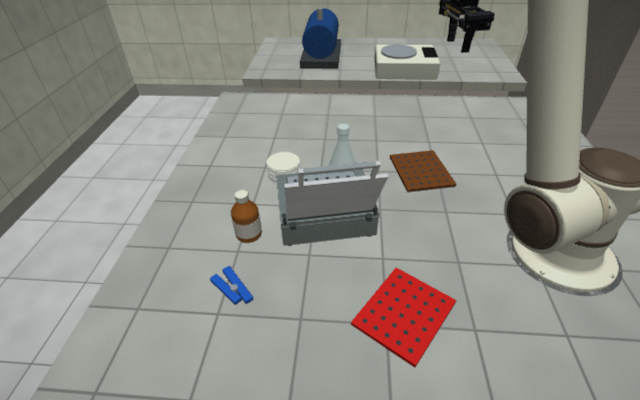

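```bash
python3 - <<'E'
import cv2
i=cv2.imread('pics/top0.png')[140:270,225:395]
cv2.imwrite('pics/c.png',cv2.resize(i,None,fx=4.6,fy=4.6,interpolation=cv2.INTER_CUBIC))
E
```

```text
(no output)
```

View pics/c.png

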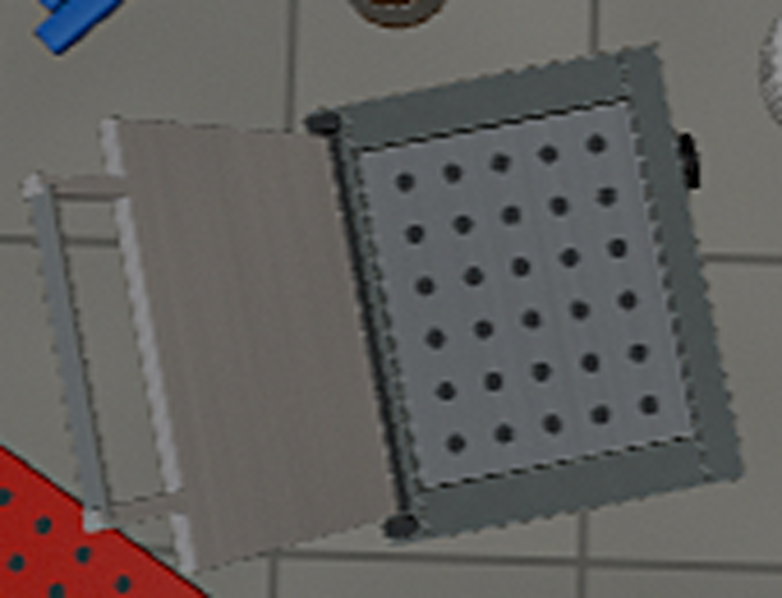

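```bash
cat > fit.py <<'E'
from h import *
from scipy.optimize import least_squares
p=env.grab_frame('top')
C=lambda *a:np.array(a)/4.6+[225,140]-0.5+0.1
pl=.080
bx=-209*np.cos(2.05)/1000+.078; bz=.082+.209*np.sin(2.05)
M=[((-.085,-.105,.075),C(658,45)),((-.085,.105,.075),C(742,478)),((-.065,-.08,pl),C(630,102)),((-.065,.08,pl),C(692,436)),((.065,.08,pl),C(425,487)),((.065,-.08,pl),C(360,152)),
((bx,-.058,bz),C(38,190)),((bx,.058,bz),C(95,515))]
X=np.array([m[0] for m in M]);U=np.array([m[1] for m in M])
def W(q,X): 
    c,s=np.cos(q[2]),np.sin(q[2]); return np.c_[q[0]+c*X[:,0]-s*X[:,1],q[1]+s*X[:,0]+c*X[:,1],X[:,2]]
f=lambda q:(proj(p,W(q,X))-U).ravel()
for sl in [slice(None),slice(0,6)]:
    g=lambda q:(proj(p,W(q,X[sl]))-U[sl]).ravel()
    r=least_squares(g,[.5,-.08,1.7]); print(r.x,np.degrees(r.x[2])); print(np.round(f(r.x).reshape(-1,2),1).tolist())
    P=np.array([[0,0,.08],[0,.055,.08],[0,-.055,.08],[.078,0,.082],[bx,0,bz]]);print(np.round(W(r.x,P),4))
E
python3 fit.py
```

```text
[ 0.50955567 -0.0796377   1.78562329] 102.30867835015623
[[-0.0, -0.1], [0.7, 0.5], [-0.5, -0.1], [0.4, -0.1], [-1.2, 0.2], [-0.6, 0.2], [0.8, 1.3], [0.1, -1.7]]
[[ 0.5096 -0.0796  0.08  ]
 [ 0.4558 -0.0914  0.08  ]
 [ 0.5633 -0.0679  0.08  ]
 [ 0.4929 -0.0034  0.082 ]
 [ 0.4724  0.0907  0.2675]]
[ 0.50983789 -0.08006955  1.78337304] 102.17974834655926
[[0.3, -0.2], [0.8, 0.5], [-0.2, -0.2], [0.5, -0.1], [-1.0, -0.0], [-0.3, -0.0], [1.1, 0.9], [0.3, -2.0]]
[[ 0.5098 -0.0801  0.08  ]
 [ 0.4561 -0.0917  0.08  ]
 [ 0.5636 -0.0685  0.08  ]
 [ 0.4934 -0.0038  0.082 ]
 [ 0.4731  0.0904  0.2675]]
```

```bash
cat >> h.py <<'E'
Q=np.array([.5097,-.0798]); A=np.radians(102.25)
bX=np.array([np.cos(A),np.sin(A)]); bY=np.array([-np.sin(A),np.cos(A)])
def box(x,y,z): return np.r_[Q+x*bX+y*bY,z].tolist()
YP=-77.75; YG=12.25
E
python3 - <<'E'
from h import *
for y in (YP,YP+180,YG,YG-180): print(y,np.round(env.inverse_kinematics(box(0,.058,.25),[-90,0,y]),1), np.round(env.inverse_kinematics(box(0.08,0,.27),[-90,0,y]),1))
env.gripper_to(0,30)
env.goto(box(0,.058,.25),[-90,0,YP])
env.move_straight(box(0,.058,.10),rate=.12)
s=env.read_state();print(s['clock'],s['position'],s['force'])
h=env.move_straight(box(0,.058,.070),rate=.03,force_limit=3)
s=env.read_state();print(h,s['clock'],s['position'],s['force'])
snap('wrist','w0.png');snap('side','s1.png')
E
```

```text
-77.75 [   8.7    4.7  -18.6    0.   -66.7 -176.5] [ 18.7   7.1 -13.    0.  -69.9 173.5]
102.25 [  8.7   4.7 -18.6   0.  -66.7   3.5] [ 18.7   7.1 -13.    0.  -69.9  -6.5]
12.25 [  8.7   4.7 -18.6  -0.  -66.7 -86.5] [ 18.7   7.1 -13.   -0.  -69.9 -96.5]
-167.75 [  8.7   4.7 -18.6   0.  -66.7  93.5] [ 18.7   7.1 -13.    0.  -69.9  83.5]
6.4667 [ 0.45355206 -0.09207145  0.10060427] [ 0.39922325 -0.00639005  0.57299484]
True 7.1917 [ 0.4524774  -0.0921359   0.07708943] [-0.03388728  0.06168831 -0.28713385]
```

View pics/s1.png

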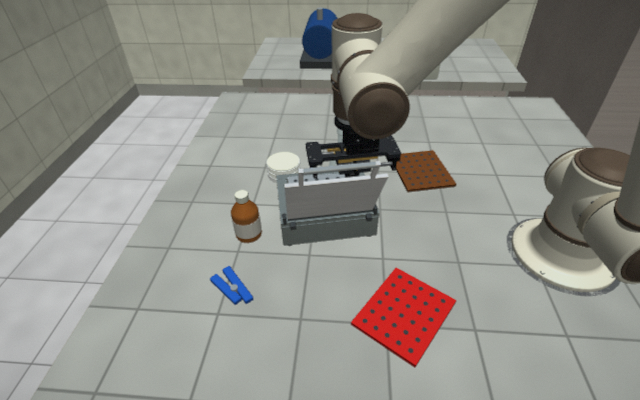

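View pics/w0.png

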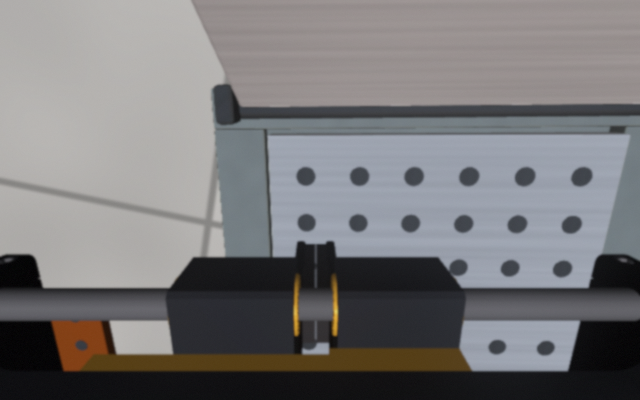

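```bash
python3 - <<'E'
from h import *
def press(y):
    h=env.move_straight(box(0,y,.066),rate=.02,force_limit=25)
    s=env.read_state();print(h,s['clock'],s['position'][2],s['force'][2])
press(.056)
env.move_straight(box(0,.056,.11)); env.move_straight(box(0,-.056,.10)); press(-.056)
s=env.read_state()
E
```

```text
True 7.6167 0.07586911604164283 2.976016218042145
True 10.1333 0.07548428324909805 3.164807327505822
```

```bash
python3 - <<'E'
from h import *
def press(y,x=0):
    env.move_straight(box(x,y,.085))
    h=env.move_straight(box(x,y,.066),rate=.02,force_limit=30)
    s=env.read_state();print(h,s['clock'],s['position'][2],s['force'][2])
    env.move_straight(box(x,y,.085))
press(-.055)
press(.055)
press(0)
env.move_straight(box(0,0,.20),rate=.25)
env.goto(box(0.0,0,.33),[-90,0,YP])
snap('wrist','w1.png');snap('top','t1.png');print(env.read_state()['clock'])
E
```

```text
True 11.0333 0.07547483288758916 4.3812086810224935
True 12.775 0.07543563444799448 4.539072788024196
True 14.175 0.0754570532605526 4.681310459783345
15.7167
```

View pics/w1.png

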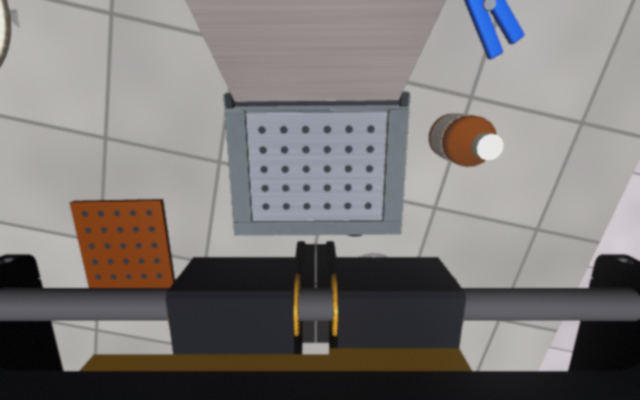

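```bash
python3 - <<'E'
from h import *
env.gripper_to(0.8,20)
p=env.grab_frame('side')
b=[box(.078+.0963,y,.2675) for y in(-.058,0,.058)]
print(b,proj(p,b)); 
hh=[box(.078,y,.082) for y in(-.09,.09)];print(proj(p,hh))
i=p['image'].copy()
i=cv2.resize(i[140:260,250:410],None,fx=5,fy=5,interpolation=cv2.INTER_CUBIC)
for u in list(proj(p,b))+list(proj(p,hh)): cv2.circle(i,tuple(int(v) for v in ((u-[250,140]+.5)*5)),4,(0,0,255),1)
cv2.imwrite('pics/s2.png',i)
E
```

```text
[[0.5293968359179668, 0.10283768684151884, 0.2675], [0.47271743174313147, 0.09053138185644495, 0.2675], [0.4160380275682961, 0.07822507687137106, 0.2675]] [[302.04628653 171.92176488]
 [338.24258867 168.46210322]
 [373.86741052 165.05706395]]
[[286.4933149  218.25112917]
 [371.53999445 209.28681071]]
```

View pics/s2.png

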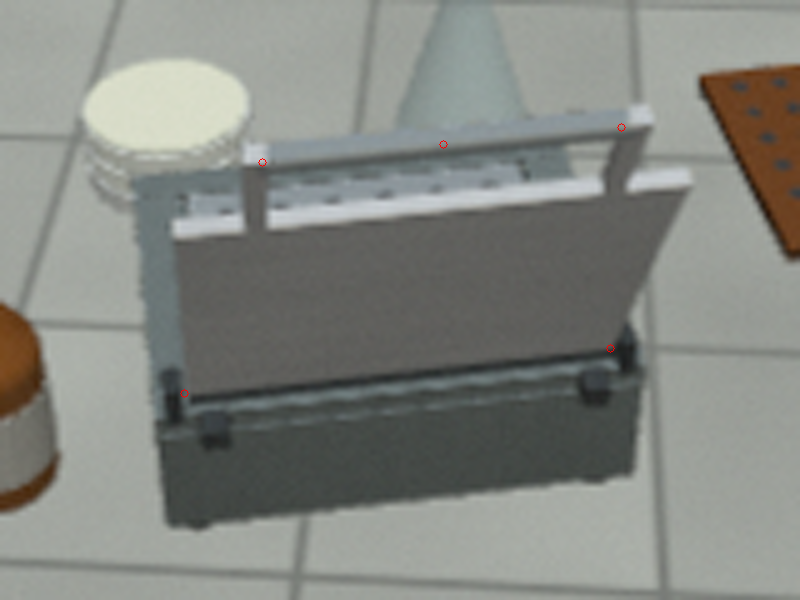

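```bash
python3 - <<'E'
from h import *
env.goto(box(.078+.0963,0,.36),[-90,0,YG])
env.move_straight(box(.078+.0963,0,.30))
snap('side','s3.png');p=snap('wrist','w3.png')
h=env.move_straight(box(.078+.0963,0,.2485),rate=.06,force_limit=6)
s=env.read_state();print(h,s['clock'],s['position'],s['force'],s['joint_positions'])
snap('side','s4.png')
E
```

```text
False 19.8333 [0.47303846 0.09064815 0.24890684] [-0.60898552 -0.0829585  -0.06647744] [ 3.02335225e+01  6.74972062e+00 -1.64631571e+01  1.39851476e-02
 -6.67354944e+01 -1.07985180e+02]
```

View pics/w3.png

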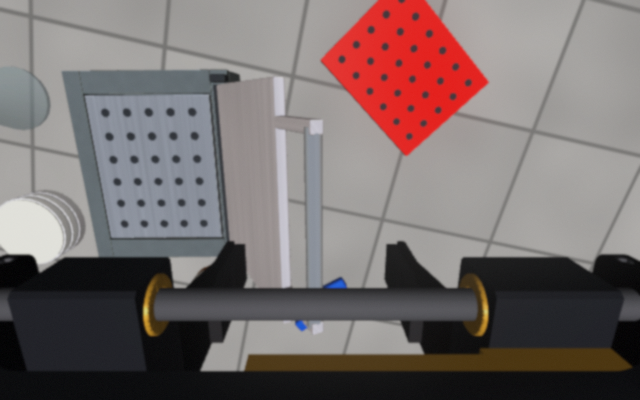

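View pics/s4.png

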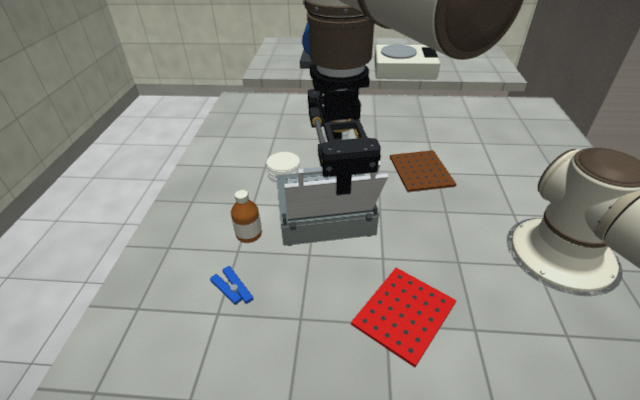

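```bash
cat >> h.py <<'E'
def arc(th,dz=-.019): return box(.078-.209*np.cos(th),0,.082+.209*np.sin(th)+dz)
E
python3 - <<'E'
from h import *
env.gripper_to(0,20)
s=env.read_state();print(s['clock'],s['position'],s['force'],s['opening'])
for th in np.linspace(2.05,1.9,4)[1:]:
    env.move_straight(arc(th,-.0185),rate=.05)
    s=env.read_state();print(s['clock'],s['position'],s['force'],s['opening'])
snap('side','s5.png');snap('top','t5.png')
E
```

```text
20.9 [0.47292215 0.08926235 0.24852365] [ 1.66392487 -3.65822586 -1.09967666] 0.10530120222303914
21.2583 [0.47465554 0.08114141 0.25276951] [ 3.97957089 -0.73394492 -8.1257144 ] 0.10615622673435411
21.6167 [0.4767426 0.0715551 0.2573202] [ 4.12088141 -1.49840979 -9.21644906] 0.10566652062405868
21.975 [0.47892365 0.06199798 0.26119008] [  4.35796883  -1.58561243 -10.67156276] 0.10175716545022936
```

View pics/s5.png

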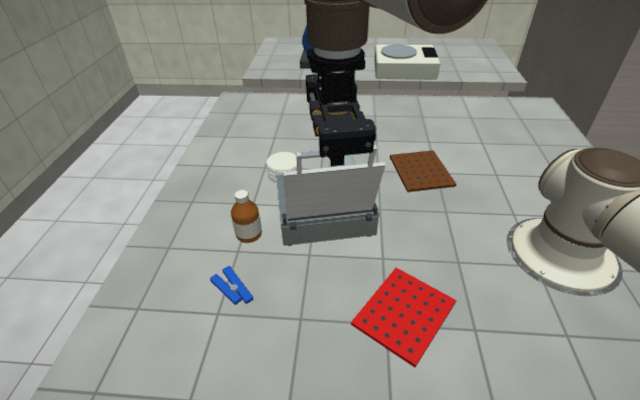

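```bash
python3 - <<'E'
from h import *
for th in np.r_[np.linspace(1.9,np.pi/2,8)[1:]]:
    env.move_straight(arc(th,-.0203),rate=.035)
    s=env.read_state();print(s['clock'],s['position'],s['force'],round(float(s['opening']),3))
env.dwell(.5)
s=env.read_state();print(s['clock'],s['position'],s['force'],arc(np.pi/2))
snap('side','s6.png');snap('top','t6.png');snap('wrist','w6.png')
E
```

```text
22.4917 [0.48104964 0.05327946 0.2640725 ] [-1.89819821  1.46299714  2.16549681] 0.106
22.925 [0.48312331 0.04394315 0.26639876] [-3.21909958  2.46450603  6.50428647] 0.106
23.3583 [0.4852556  0.03446707 0.26836896] [-1.73745451  1.99760901  5.94356929] 0.106
23.7917 [0.48742634 0.02483257 0.26979714] [-1.92404864  0.5901913   5.7706017 ] 0.11
24.225 [0.48954373 0.01527349 0.27075175] [-0.67359933  0.99038267  5.8932132 ] 0.109
24.6583 [0.49170063 0.00569438 0.27131353] [1.03095549 1.98204822 5.32520517] 0.112
25.0917 [ 0.49387084 -0.00397145  0.27137407] [0.39157296 0.70461477 5.04222044] 0.107
25.5917 [ 0.49384345 -0.0038477   0.27136795] [0.79821204 0.57698037 6.42252594] [0.49315014157179726, -0.003575973695911061, 0.27199999999999996]
```

View pics/s6.png

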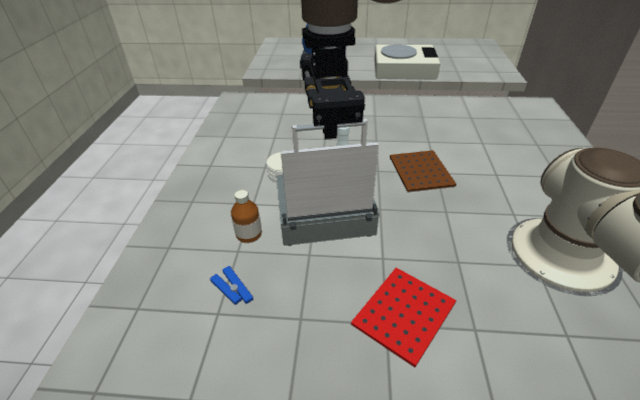

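View pics/w6.png

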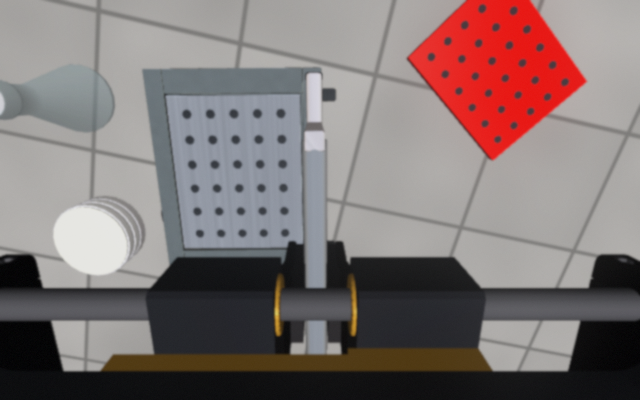

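View pics/t6.png

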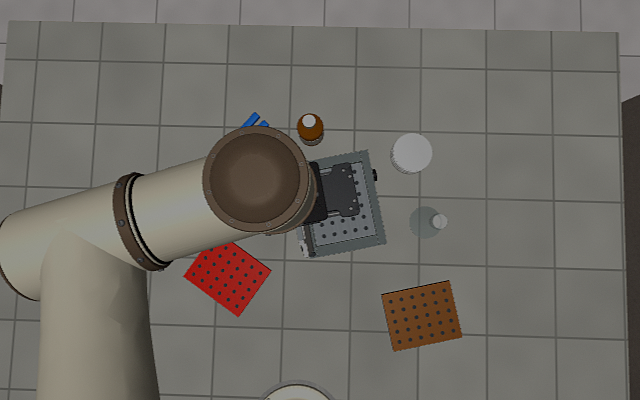

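```bash
python3 - <<'E'
from h import *
p=env.grab_frame('side')
for th in (1.50,np.pi/2,1.64):
    print(th,np.round(proj(p,[box(.078-.209*np.cos(th),y,.082+.209*np.sin(th)) for y in(-.058,.058)]),1).tolist())
i=cv2.resize(p['image'][110:230,260:400],None,fx=5,fy=5,interpolation=cv2.INTER_CUBIC)
th=np.pi/2
for X in [box(.078,y,.082+.209) for y in(-.058,.058)]+[box(.078,y,.082) for y in (-.09,.09)]:
    cv2.circle(i,tuple(int(v) for v in ((proj(p,X)[0]-[260,110]+.5)*5)),4,(0,0,255),1)
cv2.imwrite('pics/s7.png',i)
s=env.read_state();print(s['clock'],s['force'],s['qvel'],s['opening'])
E
```

```text
1.5 [[295.2, 124.3], [359.9, 118.8]]
1.5707963267948966 [[295.9, 128.3], [361.7, 122.6]]
1.64 [[296.6, 132.8], [363.5, 127.0]]
25.7917 [0.1448559  0.22219767 5.66222121] [ 0.10769315 -0.01707115  0.07692503 -0.06459323  0.02307091 -0.01396373] 0.10503461753953043
```

View pics/s7.png

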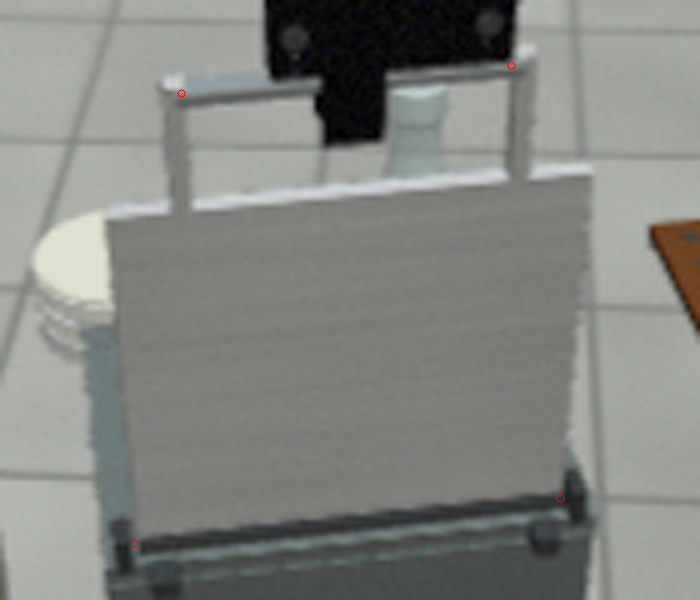

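Projected upright bar and hinge marks agree with the picture to about 1 pixel (about 0.02 rad). The plate still looks home, so I am handing in.

```bash
python3 -c "
from h import *
env.close_job()"
```

```text
the job is handed in; nothing more can be done
```

I pressed the plate home and swung the lid up to upright, then handed the job in with the bar still gripped. It reports no verdict.

- **Plate:** I pressed both ends and the middle with the shut fingers. The last presses at all three points stopped at 75.4–75.5 mm against the 75 mm rim, so it is home and level. The final wrist picture still shows it in its recess.
- **Lid:** I gripped the bar at 20 N and carried it along its arc. The tool ended within about 1 mm of the computed point above the hinge. In the side picture, the bar and hinge match an upright lid to about 1 pixel, roughly 0.02 rad against the 0.07 allowed.
- **Grip and stillness:** The fingers have stopped about 9 mm apart on the 10 mm bar. The sideways force is near zero, with about 5.7 N upwards on the tool because I held the bar 1–2 mm below the computed arc. The arm was still at the last reading, but I did not measure the lid's speed directly.
- **Glassware and clamp:** The flask, bottle and dishes show no shift in the last top picture; the arm partly hides the clamp there, but the side picture shows it in place.
- **Time:** 25.8 s of the 64 s allowed.

None of my checks failed or disagreed.

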